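# Free the last swing bolt of a pressure filter pot

## Robot

A 6-joint arm with a two-finger parallel gripper is mounted at the origin on the work surface. World frame = base frame: x ahead of the robot, y to its left, z up, the work surface at z = 0. Lengths are in mm, angles in rad, forces in N, time in s.
With the tool pointing down it reaches from about 275 to 1000 mm from the base axis. Payload 8.4 kg.
Tool frame: the origin (TCP) lies on the centre line of the jaws, within the pads' length; the fingertips stand 14 mm ahead of it and the grasp point (between the pads) lies 5 mm behind it; z points along the fingers, y is the line along which they close (so a half turn about z gives the same grasp; the last joint's range is limited). The gripper opens to 85 mm and grips with 20 to 120 N. Pads are 22 mm wide; open, the fingers measure 114 mm over their backs; the gripper's body (76 mm by 85 mm) begins 54 mm behind the grasp point. The pads swing forward as they close: fully open they stand 13 mm farther back than shut.
Start: joints at [-1.314, 0.353, 1.633, -0, 1.155, -0.002], TCP at [159.949, -604.189, 245.281] pointing down, gripper open.
Joint ranges: [-2.63, 2.63], [-0.92, 2.1], [0.06, 2.66], [-1.3, 4.44], [0, 2.69], [-3.02, 3.02]. Speed limits (rad/s): [2.22, 2.22, 2.79, 3.14, 3.14, 3.14].

## Interface

Orientations are given as [roll, pitch, yaw] about the fixed x, y, z axes, in that order (R = Rz(yaw) Ry(pitch) Rx(roll)).
In Python, from rig import r gives the robot as it stands.
- The arm moves only by the tool step_arm, never from a script. Its argument "plan" is text: rows parted by semicolons, each of 7 numbers parted by spaces: the turn, a rotation vector about the world's x, y, z in degrees, then the shift along the world's x, y, z in mm, then the closure in counts, from 0 (fully open) to 255 (shut). In form: rx ry rz x y z hand; .... A call has 1 to 8 rows; each row is the pose to reach, as a shift and turn from the pose commanded when the call began; what a row does not reach only later rows make up. A row lasts 1/10 s, in which the tool goes at most 50 mm and 8.59 degrees, less where a joint would pass 70% of its speed; a pose out of reach is approached as far as the arm can. A call with a gripper value outside its range is refused whole. The fingers move at their own pace and stop on an object; "force" is the grip in N (left out, the last holds). Time passes only in rows, so rows that repeat a pose let the fingers close. It gives the time, the measured TCP pose, the force, the opening and the grip force at its end, in the units of the state.
- r.sense(): the state, without advancing time (a new reading comes with each control period).
- r.grab_frame(name): name is "scene" or "side" or "wrist"; returns (picture, depth): 400x640x3 uint8, red, green, blue; 400x640 float32, mm along the optical axis (not along the pixel's ray), 0 where there is no reading.
- r.get_calibration(name): a dict with "K" (3x3 intrinsics, pixels), "k1" (the pictures are not rectified: a ray, as slopes to the right and down, at radius r is drawn at 1 + k1 r^2 times it, then the intrinsics apply), "world_from_camera" (4x4, takes a point from camera to world coordinates). Camera axes: x right, y down, z forward; pixel columns grow to the right and rows downward; lengths in mm; the calibration is good to about 2 mm. A picture is of the moment at which its call begins: read the wrist's pose just before it. get_calibration takes no time and is no camera call; for the wrist camera it gives the pose at the moment of the call.
- r.sign_off(): hands the job in; it is judged then, once.
The state is a dict: "clock": time; "qpos": joint angles; "qvel": joint speeds; "joint_efforts": joint torques, N m; "eef_pos": TCP position; "tcp_rot": TCP orientation; "contact_force": force on the tool from outside, world axes, zero at the start; "wrist_torque": the same for the moment, N m; "opening": opening from 0.0 (shut) to 1.0 (fully open); "grasp_force": force on a finger pad.
Only numpy, scipy, OpenCV 4.12 (cv2) and the standard library are available. Lean on these libraries where they do the work, as an engineer would, in place of code of your own. Each camera call takes 0.05 s, during which the arm holds its last target. There are 200 camera calls.

## Task

Two of the three swing bolts on the stainless pressure filter pot already hang free. On the one still standing, back off the wing nut until its washer will pass over the lip of its lug, but not so far that the bolt's end no longer shows above the nut; then swing the bolt out of its slot and leave it hanging outside. Feel whether it is free, with a light hand, rather than forcing it against the lip, do not fling it or lean on the lid, and leave the other things on the bench where they are.

Things in the scene. Friction and masses are not known exactly. Their poses are not given: they have to be found in the camera images.
- pot: the stainless filter pot, a round vessel of 160 mm diameter fixed to the bench on three short feet. Origin on the bench under its centre, z up. The standing bolt is on its -y side, 103 mm from the centre: outwards is the pot's -y. The two bolts already off stick out and down on its other sides, to 220 mm from the centre
- lid: the pot's flat lid, 184 mm wide, top face 177 mm above the bench; a bow handle (to 217 mm) and a pressure gauge (to 239 mm) near its centre; three slotted lugs at its rim. Its frame is that of the pot. The lid really stands an unknown 0 to 1.2 mm higher on its gasket, different each time, which the poses do not show
- lug_seat (a point): middle of the standing bolt's lug by design, on the bolt's axis at the face its washer bears on, 180 mm above the bench (really 0 to 1.2 mm higher, see lid). Pot's axes. The lug is two prongs 9 mm wide with a 14 mm slot between, open to -y; across each prong's outer end stands a lip 2.5 mm high and 3 mm thick, its inner face 12.8 mm from the axis
- wingnut: the yellow brass wing nut on the standing bolt. Origin on the bolt's axis at its lower end, z up the bolt, x along the wings. Hub with two flats 16 mm apart (y), 26 mm long (x), 4 to 27 mm above the origin: grip there. Wings 9 mm thick, 30 mm to each side, up to 36 mm high. Anticlockwise from above loosens; it climbs 4 mm a turn, turns stiffly (0.12 N m) and stays where left
- collar: steel washer 24 mm wide, 4 mm thick, captive under the wing nut, rising with it. Origin: centre of its underside, z up the bolt; 85 mm from bolt_eye when on the design seat, starting 1.4 to 1.9 mm above it, lower than the lip. It must stand about 3.2 mm above the real seat for the bolt to swing free; until then the bolt has some 3 mm of play at the nut and stops on the lip
- bolt_eye (a point): hinge pin of the standing bolt, on the pot's side 95 mm above the bench. Axes of the bolt: z along it to its end, x along the pin (parallel to the pot's x). The bolt is 12 mm thick and ends 117.4 mm from the pin: 5.4 mm above the hub when the washer is 85 mm from the pin, level with the hub when it is 90.4 mm
- swingbolt (a joint): angle of the standing bolt in rad: 0 upright in its slot, growing as it swings outwards about the pin's x axis, 2.0 at its stop, where it hangs. The pin rubs lightly: the bolt stays put when nearly upright, and beyond about 0.4 rad it sinks to the stop by itself, slowly
- tip_box: bystander: green pipette-tip box, 82 x 122 x 54 mm; origin under its centre
- tube_rack: bystander: orange rack of small tubes, 75 x 160 x 48 mm; origin under its centre
- media_bottle: bystander: amber bottle with a blue cap, 86 mm wide, 180 mm tall; origin under its centre
- filter_dish: bystander: round clear dish of white filter discs, 92 mm wide, 13 mm high; origin under its centre
- forceps: bystander: steel forceps lying flat, 135 mm long; origin under the middle
- spare_gasket: bystander: blue ring, 90 mm wide, 6 mm thick; origin under its centre
- pipette: bystander: blue and white hand pipette lying flat, 265 mm long; origin under its middle

How it is judged (in metres and radians):
On the way, in this order (a step that is already met when the one before it is completed fails the run):
1. the wing nut is backed off so that its washer is at least 2.2 mm above its design seat (z of collar in the frame of bolt_eye above 0.0872 m), for 0.1 s.
2. the bolt is swung out of the slot, past 1.2 rad (value of joint swingbolt above 1.2 rad), for 0.2 s.
At the end, for the whole second after the job is handed in: the bolt hangs at rest outside its slot, at more than 1.2 rad, with the wing nut still on it, backed off so that its washer is 87.2 to 90.4 mm from the hinge pin (the bolt's end still showing above the hub) (value of joint swingbolt above 1.2 rad and velocity of joint swingbolt between -0.1 and 0.1 rad/s and z of collar in the frame of bolt_eye between 0.0872 and 0.0904 m); the robot touches nothing.
It fails at once if the washer is forced against the lug with over 30 N (contact force between collar and lid above 30 N).
It fails at once if the wing nut is run up over the bolt's end (z of collar in the frame of bolt_eye above 0.0904 m).
It fails at once if the fingers lean on the lid with over 15 N (contact force between the fingers and lid above 15 N).
It fails at once if the bolt is flung, faster than 3 rad/s (velocity of joint swingbolt above 3 rad/s).
It fails at once if a bystander is shoved over 20 mm (distance of any of tip_box, tube_rack, media_bottle, filter_dish, forceps, spare_gasket, pipette from where it was at the start of the episode above 0.02 m).
It also fails if it takes over 67 s, if anything falls off the work surface, if the arm or the gripper's body presses on something with over 40 N, if the wrist force passes 120 N, or if a joint passes its speed limit or range.

## Working session

There is one attempt and no reset: what is moved stays moved. The work goes in short steps, Python scripts to look and compute and a tool call to move; the robot and the scene stay as the last step left them, time stands still between calls to the robot, and variables do not carry over. Pictures are saved under pics/ and viewed, at most 10 in all, crops included, and the job is handed in when it is done.

Besides the shell and the picture viewer there is one more tool, called after ">>>" as name(argument=value, ...) on one line, values as JSON. step_arm: Moves the arm, as the interface text tells. Its arguments: {"type":"object","properties":{"plan":{"type":"string"},"force":{"type":"number"}},"required":["plan"]}

```bash
mkdir -p pics
cat > h.py <<'E'
import numpy as np, cv2
from rig import r
def cloud(name):
    c=r.get_calibration(name); im,d=r.grab_frame(name)
    return im,d,c
def rays(c,uv):
    K=np.array(c["K"]);k=c["k1"];uv=np.atleast_2d(uv).astype(float)
    p=(uv-[K[0,2],K[1,2]])/[K[0,0],K[1,1]]
    q=p.copy()
    for _ in range(10): q=p/(1+k*(q**2).sum(1,keepdims=True))
    T=np.array(c["world_from_camera"])
    return T[:3,3],np.c_[q,np.ones(len(q))]@T[:3,:3].T
def pts(c,d,mask=None):
    v,u=np.nonzero((d>0)&(mask if mask is not None else True))
    o,R=rays(c,np.c_[u,v]); return o+R*d[v,u][:,None],np.c_[u,v]
def plane(c,uv,z):
    o,R=rays(c,uv); return o+R*((z-o[2])/R[:,2])[:,None]
E
python3 - <<'E'
from h import *
ims=[]
for n in("scene","side","wrist"):
    im,d,c=cloud(n); np.savez(n+".npz",im=im,d=d,**{k:np.array(v) for k,v in c.items()})
    cv2.imwrite(f"pics/{n}0.png",im[:,:,::-1]); print(n,np.round(c["world_from_camera"],2).tolist())
    hsv=cv2.cvtColor(im,cv2.COLOR_RGB2HSV)
    m=cv2.inRange(hsv,(18,110,90),(35,255,255))
    k,l,s,ce=cv2.connectedComponentsWithStats(m)
    for i in range(1,k):
        if s[i,4]>25:
            P,_=pts(c,d,l==i); print(s[i],ce[i].round(1),np.median(P,0).round(1) if len(P) else None)
print(r.sense())
E
```

```text
scene [[-0.73, 0.41, -0.55, 1085.4], [0.69, 0.45, -0.57, 627.27], [0.02, -0.79, -0.61, 767.34], [0.0, 0.0, 0.0, 1.0]]
[    0     0   147   191 16226] [50.7 75.8] [  752.  -2175.6    -2.9]
[ 285    0   29   73 1862] [299.6  32.8] [-1330.2 -2175.8   -89.1]
[327   0  10  77 296] [332.9  40.9] [-501.9 -926.6  201.7]
[431   0  12  58 169] [436.6  23.6] [-503.7 -296.2  423.1]
[551   0  50  10 204] [576.2   4.5] [-532.2  213.   562.4]
[614   0  10  16  52] [618.3  10.3] [-497.1  345.5  563.5]
[447 101   8  11  39] [451.2 104.8] [-387.7  -82.4  134.3]
[551 127  15  33  57] [558.3 141.4] [-490.8  343.2  107.2]
[289 155  33  26 456] [304.2 167.3] [ 344.4 -206.9   60.7]
[386 239  15  13 104] [392. 244.] [424.6 233.7  63.5]
[266 280  12  12  94] [271.7 285.4] [757.1 130.1  65.7]
side [[-0.98, -0.13, 0.17, 316.41], [-0.21, 0.6, -0.77, 1026.07], [-0.0, -0.79, -0.61, 921.96], [0.0, 0.0, 0.0, 1.0]]
[322 169  12   9  34] [326.8 173.7] [526.9  -9.8 208.6]
[245 224  10   5  30] [250.2 226.5] [749.4 136.6  65. ]
[340 261   8   8  41] [343.4 264.3] [420.1 239.2  66.5]
wrist [[0.26, -0.93, -0.25, 222.85], [-0.97, -0.25, -0.07, -587.26], [-0.0, 0.26, -0.97, 373.36], [0.0, 0.0, 0.0, 1.0]]
{'clock': 0.15, 'qpos': array([-1.31438265e+00,  3.53516976e-01,  1.63395684e+00,  7.01553144e-06,
        1.15520996e+00, -2.36968747e-03]), 'qvel': array([-0.00046677, -0.00104001, -0.00096805,  0.00196693, -0.00070671,
       -0.00085374]), 'joint_efforts': array([-1.38936855e-03, -6.05635858e+01, -3.42336595e+01, -9.41694134e-05,
        6.11289011e-03,  3.79108678e-05]), 'eef_pos': array([ 159.8719008 , -603.84454683,  244.71946256]), 'tcp_rot': array([-3.14050154e+00, -9.00088247e-06,  2.58780520e-01]), 'contact_force': array([ 0.15875322, -0.46905742,  0.1467304 ]), 'wrist_torque': array([-0.03593796,  0.00766192, -0.0415292 ]), 'grasp_force': 0.0, 'opening': 1.0012731063203364}
```

View pics/scene0.png

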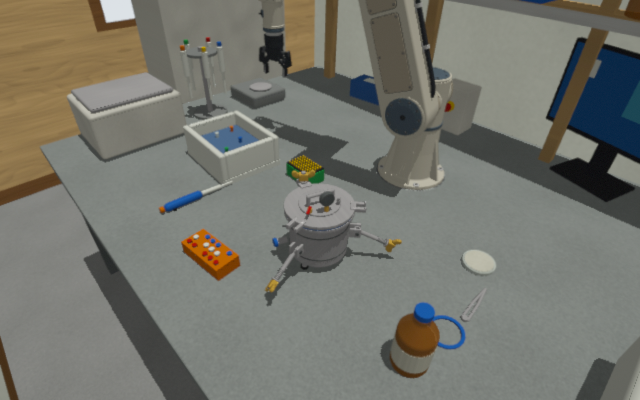

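View pics/side0.png

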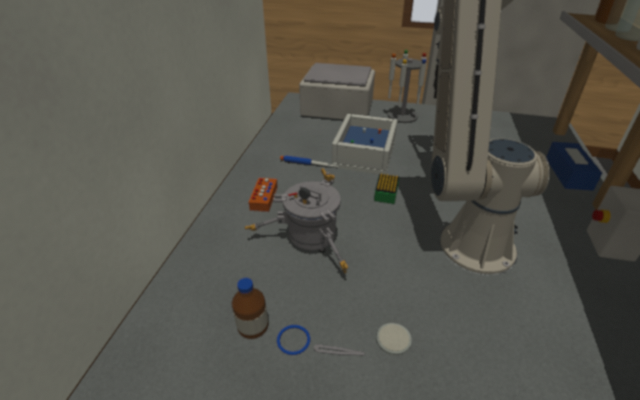

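Scene picture: the pot sits at about (320,225), with its standing bolt at (304,178) in front of the green tip box. In the side view the nut is at (327,174). Next I'll fit the lid, check that the path is clear, and get the wrist camera over the nut.

Run:
```python
from h import *
from scipy.optimize import least_squares
for n in("scene","side"):
    f=np.load(n+".npz"); P,uv=pts(f,f["d"])
    near=(abs(P[:,0]-560)<130)&(abs(P[:,1]-90)<130)
    Q=P[near&(P[:,2]>170)&(P[:,2]<183)]
    print(n,len(Q),Q.min(0).round(),Q.max(0).round(),Q.mean(0).round(1))
    (x,y),rad=cv2.minEnclosingCircle(Q[:,:2].astype(np.float32)); print(x,y,rad)
    hull=cv2.convexHull(Q[:,:2].astype(np.float32))[:,0]
    s=least_squares(lambda p:np.hypot(*(hull-p[:2]).T)-p[2],[x,y,92],loss='soft_l1',f_scale=2).x; print(s)
    # obstacles along path
    a=np.array([160,-604]);b=np.array([527,-10]);d=(b-a)/np.linalg.norm(b-a)
    t=(P[:,:2]-a)@d; l=(P[:,:2]-a)@[-d[1],d[0]]
    m=(abs(l)<110)&(P[:,2]<600)
    for k in range(0,800,100):
        mm=m&(t>k)&(t<k+100)
        if mm.any(): print(k,np.percentile(P[mm,2],99).round(),P[mm,2].max().round())
```

```text
scene 1961 [464. -34. 170.] [675. 179. 183.] [567.6  95.8 178.7]
556.7796020507812 81.90572357177734 119.05707550048828
[561.90434187  98.82928208 107.18826365]
0 530.0 533.0
100 124.0 125.0
200 124.0 125.0
300 123.0 126.0
400 64.0 65.0
500 5.0 6.0
600 218.0 219.0
700 218.0 220.0
side 1493 [462. -24. 170.] [672. 183. 183.] [549.2  97.8 177.3]
552.810546875 86.54620361328125 119.86478424072266
[558.14075583  97.38576147 106.07776432]
0 596.0 600.0
100 118.0 120.0
200 120.0 123.0
300 119.0 123.0
400 59.0 64.0
500 3.0 6.0
600 213.0 216.0
700 216.0 218.0
```

>>> step_arm(plan="0 0 0 0 0 40 0; 0 0 0 0 0 80 0; 0 0 0 0 0 120 0")

```text
clock: 0.45
eef_pos: [159.8, -603.8, 366.2]
tcp_rot: [-3.14, 0.0, 0.259]
contact_force: [0.6, -0.5, 0.3]
opening: 1.002
grasp_force: 0.0
```

>>> step_arm(plan="0 0 0 25 40 0 0; 0 0 0 50 80 0 0; 0 0 0 75 120 0 0; 0 0 0 100 160 0 0; 0 0 0 125 200 0 0; 0 0 0 150 240 0 0; 0 0 0 175 280 0 0; 0 0 0 200 320 0 0")

```text
clock: 1.25
eef_pos: [360.4, -282.4, 365.3]
tcp_rot: [3.141, -0.0, 0.258]
contact_force: [1.3, -0.2, 0.5]
opening: 1.0
grasp_force: 0.0
```

>>> step_arm(plan="0 0 0 25 40 0 0; 0 0 0 50 80 0 0; 0 0 0 75 120 0 0; 0 0 0 100 160 0 0; 0 0 0 120 200 0 0; 0 0 0 140 230 0 0; 0 0 0 150 240 0 0; 0 0 0 150 240 0 0")

```text
clock: 2.05
eef_pos: [510.7, -43.2, 364.9]
tcp_rot: [-3.141, 0.001, 0.261]
contact_force: [-0.1, 0.2, -0.2]
opening: 1.001
grasp_force: 0.0
```

Run:
```python
from h import *
s=r.sense();print(s["qpos"].round(3),s["eef_pos"].round(1))
im,d,c=cloud("wrist"); np.savez("wrist1.npz",im=im,d=d,**{k:np.array(v) for k,v in c.items()})
cv2.imwrite("pics/wrist1.png",im[:,:,::-1]); print(np.round(c["world_from_camera"],2).tolist())
```

```text
[-0.087  0.077  1.718 -0.     1.347  1.222] [510.7 -43.2 364.9]
[[0.26, -0.93, -0.25, 573.65], [-0.97, -0.25, -0.07, -26.34], [-0.0, 0.26, -0.97, 493.56], [0.0, 0.0, 0.0, 1.0]]
```

View pics/wrist1.png

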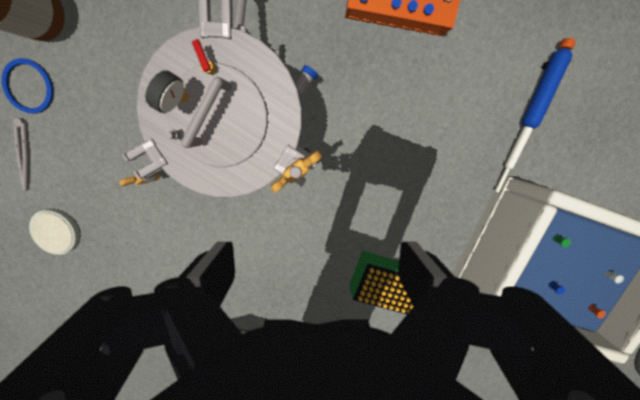

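The wrist picture shows the wing nut at about (296,171), with wings running from (275,188) to (320,153). The lid circle is centred near (218,110), and the tip box at (385,285) is well clear.

```bash
cat >> h.py <<'E'
def nut(im,d,c,box=(240,120,350,220)):
    m=cv2.inRange(cv2.cvtColor(im,cv2.COLOR_RGB2HSV),(12,110,70),(35,255,255))
    w=np.zeros_like(m); x0,y0,x1,y1=box; w[y0:y1,x0:x1]=255; m&=w
    P,uv=pts(c,d,m>0)
    top=P[P[:,2]>np.percentile(P[:,2],97)-14]
    h=top[:,:2].astype(np.float32); rc=cv2.minAreaRect(h)
    ctr=h.mean(0); e=np.linalg.eigh(np.cov(h.T))[1][:,1]
    return rc,ctr,np.degrees(np.arctan2(e[1],e[0]))%180,np.percentile(P[:,2],[50,90,97]),m
E
python3 - <<'E'
from h import *
from scipy.optimize import least_squares
f=np.load("wrist1.npz"); d=f["d"]
rc,ctr,a,z,m=nut(f["im"],d,f); print(rc,ctr,a,z)
v,u=np.nonzero(m); 
rp=cv2.minAreaRect(np.c_[u,v].astype(np.float32)); print("px",rp, plane(f,rp[0],215))
P,uv=pts(f,d); Q=P[(P[:,2]>170)&(P[:,2]<188)&(np.hypot(P[:,0]-560,P[:,1]-93)<130)]
print(len(Q),np.median(Q[:,2]))
# lid disc edge: fit circle r=92 by angular-sector max radius
c=np.array([560.,93.])
for _ in range(6):
    t=np.arctan2(*(Q[:,:2]-c).T[::-1]); rr=np.hypot(*(Q[:,:2]-c).T)
    E=[]
    for k in np.linspace(-np.pi,np.pi,73)[:-1]:
        s=(abs(t-k)<.044)
        if s.any(): E.append(Q[s][rr[s].argmax(),:2])
    E=np.array(E); s=least_squares(lambda p:np.hypot(*(E-p[:2]).T)-p[2],[*c,92],loss='cauchy',f_scale=1.5).x; c=s[:2]
print(s)
rr=np.hypot(*(Q[:,:2]-c).T);o=Q[(rr>100)]; t=np.degrees(np.arctan2(*(o[:,:2]-c).T[::-1]))
print(np.histogram(t,np.arange(-180,181,5)))
E
```

```text
((524.6371459960938, -17.31865119934082), (15.433804512023926, 62.014503479003906), 49.79179000854492) [525.7807  -17.65802] 141.48670542832292 [210.08238433 216.46253058 217.0096455 ]
px ((295.5400085449219, 170.72000122070312), (15.399999618530273, 60.40000534057617), 53.13010025024414) [[525.8027165  -17.24176347 215.        ]]
20676 178.54513395959472
[555.45084072  80.65120756  91.57468921]
(array([  0,   0,   0,   0,   0,   0,   0,   0,   0,   0,   0,   0,   9,
        36,   4,  19,  13,   0,   0,   0,   0,   0,   0,   0,   0,   0,
         0,   0,   0,   0,   0,   0,   0,   0,   0,   0,  85, 100,   0,
       174,  20,   0,   0,   0,   0,   0,   0,   0,   0,   0,   0,   0,
         0,   0,   0,   0,   0,   0,   0,   0,  44, 120,   0, 130,  26,
         0,   0,   0,   0,   0,   0,   0]), array([-180, -175, -170, -165, -160, -155, -150, -145, -140, -135, -130,
       -125, -120, -115, -110, -105, -100,  -95,  -90,  -85,  -80,  -75,
        -70,  -65,  -60,  -55,  -50,  -45,  -40,  -35,  -30,  -25,  -20,
        -15,  -10,   -5,    0,    5,   10,   15,   20,   25,   30,   35,
         40,   45,   50,   55,   60,   65,   70,   75,   80,   85,   90,
         95,  100,  105,  110,  115,  120,  125,  130,  135,  140,  145,
        150,  155,  160,  165,  170,  175,  180]))
```

>>> step_arm(plan="0 0 -8 2 4 -20 60; 0 0 -16 4 8 -40 100; 0 0 -24 7 12 -60 120; 0 0 -32 10 16 -80 120; 0 0 -40 12 20 -100 120; 0 0 -48 14 24 -100 120; 0 0 -55 15 26 -100 120; 0 0 -55 15 26 -100 120")

```text
clock: 2.9
eef_pos: [524.3, -19.6, 265.2]
tcp_rot: [3.141, 0.0, -0.704]
contact_force: [0.3, -0.7, -0.3]
opening: 0.529
grasp_force: 0.0
```

Run:
```python
from h import *
s=r.sense();print(s["qpos"].round(3),s["eef_pos"].round(1),s["tcp_rot"],s["opening"])
im,d,c=cloud("wrist"); np.savez("wrist2.npz",im=im,d=d,**{k:np.array(v) for k,v in c.items()})
cv2.imwrite("pics/wrist2.png",im[:,:,::-1]); 
rc,ctr,a,z,m=nut(im,d,c,(0,0,640,400)); print(rc,ctr,a,z)
```

```text
[-0.04   0.177  1.824 -0.     1.141  2.235] [524.3 -19.6 265.2] [ 3.14094555e+00  1.96377851e-04 -7.04316591e-01] 0.5291755697148559
((564.4664306640625, 12.958099365234375), (122.05355072021484, 60.42947006225586), 37.5195198059082) [525.79016  -18.580574] 142.07198431855076 [ 59.93013144 209.43672905 215.64124279]
```

View pics/wrist2.png

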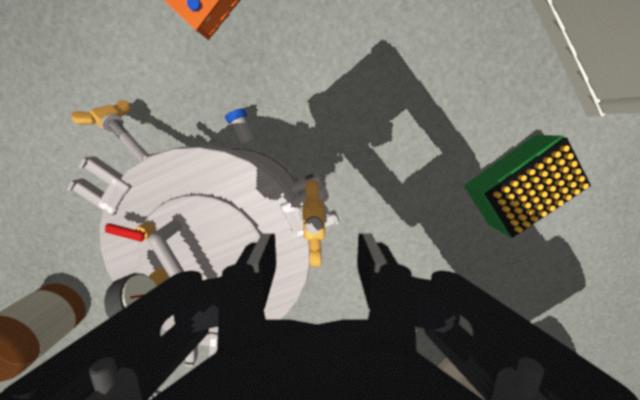

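The nut is at (314,222), between the open fingers, with its wings nearly in line with the image's vertical. I'll measure it closely.

Run:
```python
from h import *
f=np.load("wrist2.npz")
rc,ctr,a,z,m=nut(f["im"],f["d"],f,(290,170,340,275)); print(rc,ctr,a,z)
v,u=np.nonzero(m); print(u.min(),u.max(),v.min(),v.max())
rp=cv2.minAreaRect(np.c_[u,v].astype(np.float32)); print(rp)
bp=cv2.boxPoints(rp); 
for zz in(205,215): 
    W=plane(f,bp,zz)[:,:2]; print(zz,W.mean(0).round(1),[ (np.degrees(np.arctan2(*(W[i]-W[j])[::-1]))%180).round(1) for i,j in((0,1),(1,2))],[np.linalg.norm(W[i]-W[j]).round(1) for i,j in((0,1),(1,2))])
P,_=pts(f,f["d"],m>0)
for lo in range(185,225,5):
    q=P[(P[:,2]>lo)&(P[:,2]<=lo+5)]
    if len(q)>5:
        h=q[:,:2];rc=cv2.minAreaRect(h.astype(np.float32));print(lo,len(q),h.mean(0).round(1),np.round(rc[0],1),np.round(rc[1],1),round(rc[2],1))
rgb=f["im"]
# bolt end: grey pixels within nut window
P,uv=pts(f,f["d"]); s=(uv[:,0]>300)&(uv[:,0]<330)&(uv[:,1]>200)&(uv[:,1]<245)
b=s&(np.array([np.ptp(rgb[y,x].astype(int)) for x,y in uv])<35)&(P[:,2]>200); print(b.sum(),P[b].mean(0) if b.any() else 0, P[b,2].max() if b.any() else 0)
```

```text
((524.456298828125, -17.50242805480957), (14.7838773727417, 61.802001953125), 52.43087387084961) [525.7025  -18.63807] 142.15103914961466 [210.31925816 216.26627054 216.9664542 ]
303 324 181 266
((313.43243408203125, 223.37779235839844), (85.21771240234375, 20.64874839782715), 87.61405944824219)
205 [522.1 -15.5] [np.float64(52.1), np.float64(142.3)] [np.float64(14.4), np.float64(65.8)]
215 [524.8 -18. ] [np.float64(52.1), np.float64(142.3)] [np.float64(13.6), np.float64(62.3)]
190 12 [532.5 -25.8] [533.5 -24.5] [13.7  0.8] 52.0
195 12 [532.7 -25.4] [533.1 -24.8] [14.1  1.8] 47.9
200 14 [533.3 -24.5] [533.3 -24.6] [14.5  1.5] 50.9
205 474 [524.8 -17.8] [529.1 -21.1] [14.8 49.8] 52.4
210 301 [526. -19.] [523.8 -18.4] [10.1 61.8] 52.6
215 260 [527.  -19.6] [524.3 -17.3] [ 8.1 57.6] 51.6
208 [524.70017299 -17.71495171 212.28672173] 214.11472671694094
```

>>> step_arm(plan="0 0 2.4 0 1.2 -15 120; 0 0 2.4 0 1.2 -30 120; 0 0 2.4 0 1.2 -45 120; 0 0 2.4 0 1.2 -56 120; 0 0 2.4 0 1.2 -63 120; 0 0 2.4 0 1.2 -63 120", force=40)

```text
clock: 3.55
eef_pos: [524.4, -17.3, 201.6]
tcp_rot: [3.141, 0.001, -0.659]
contact_force: [0.5, -0.6, 0.3]
opening: 0.527
grasp_force: 0.0
```

>>> step_arm(plan="0 0 0 0 0 0 160; 0 0 0 0 0 0 185; 0 0 0 0 0 0 200; 0 0 0 0 0 0 215; 0 0 0 0 0 0 230; 0 0 0 0 0 0 230", force=40)

```text
clock: 4.15
eef_pos: [525.1, -17.3, 202.7]
tcp_rot: [3.141, -0.001, -0.659]
contact_force: [-2.2, -3.4, 5.5]
opening: 0.173
grasp_force: 41.5
```

>>> step_arm(plan="0 0 6 0 0 0.1 230; 0 0 12 0 0 0.2 230; 0 0 18 0 0 0.2 230; 0 0 24 0 0 0.3 230; 0 0 30 0 0 0.3 230; 0 0 30 0 0 0.3 230")

```text
clock: 4.75
eef_pos: [525.2, -16.9, 203.1]
tcp_rot: [-3.141, -0.001, -0.132]
contact_force: [-1.5, -1.0, 5.6]
opening: 0.176
grasp_force: 41.5
```

Run:
```python
from h import *
s=r.sense();print(s["qpos"].round(3),s["wrist_torque"].round(2),s["contact_force"].round(1),s["tcp_rot"])
im,d=r.grab_frame("wrist"); cv2.imwrite("pics/wrist3.png",im[:,:,::-1])
```

```text
[-0.035  0.246  1.887  0.     1.007  1.668] [-0.01  0.33  0.13] [-1.5 -1.   5.6] [-3.14121915e+00 -7.01574825e-04 -1.32052750e-01]
```

View pics/wrist3.png

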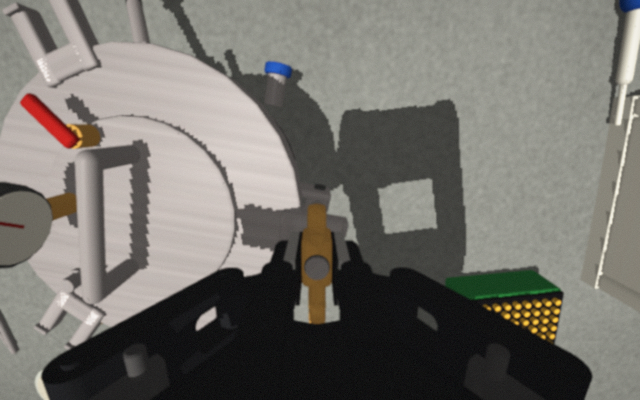

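The fingers hold the hub at (317,265), and the nut has turned with them. I'll continue to about 286° in total, which is a rise of about 3.2 mm.

>>> step_arm(plan="0 0 8 0 0 0.1 230; 0 0 16 0 0 0.2 230; 0 0 24 0 0 0.3 230; 0 0 32 0 0 0.4 230; 0 0 40 0 0 0.4 230; 0 0 48 0 0 0.5 230; 0 0 56 0 0 0.6 230; 0 0 64 0 0 0.7 230")

```text
clock: 5.6
eef_pos: [524.7, -16.3, 203.7]
tcp_rot: [-3.141, -0.001, 0.987]
contact_force: [-3.5, 1.6, 8.6]
opening: 0.178
grasp_force: 41.7
```

>>> step_arm(plan="0 0 8 0 0 0.1 230; 0 0 16 0 0 0.2 230; 0 0 24 0 0 0.3 230; 0 0 32 0 0 0.4 230; 0 0 40 0 0 0.4 230; 0 0 48 0 0 0.5 230; 0 0 56 0 0 0.6 230; 0 0 64 0 0 0.7 230")

```text
clock: 6.4
eef_pos: [523.8, -16.4, 204.3]
tcp_rot: [-3.14, -0.002, 2.104]
contact_force: [-7.7, 1.9, 9.4]
opening: 0.177
grasp_force: 42.0
```

>>> step_arm(plan="0 0 8 0 0 0.1 230; 0 0 16 0 0 0.2 230; 0 0 24 0 0 0.3 230; 0 0 32 0 0 0.4 230; 0 0 40 0 0 0.4 230; 0 0 48 0 0 0.5 230; 0 0 56 0 0 0.6 230; 0 0 64 0 0 0.7 230")

```text
clock: 7.2
eef_pos: [523.5, -16.9, 204.9]
tcp_rot: [3.141, -0.003, -3.062]
contact_force: [-8.3, -2.1, 10.1]
opening: 0.175
grasp_force: 42.1
```

Run:
```python
from h import *
s=r.sense();print(s["qpos"].round(3),s["wrist_torque"].round(2),s["contact_force"].round(1),s["tcp_rot"])
```

```text
[-0.035  0.243  1.887 -0.     1.015 -1.685] [-0.37  1.33 -0.14] [-8.3 -2.1 10.1] [ 3.14134369e+00 -2.86102813e-03 -3.06206340e+00]
```

>>> step_arm(plan="0 0 8 -0.3 0 0.3 230; 0 0 16 -0.6 0 0.6 230; 0 0 24 -0.9 0 0.9 230; 0 0 32 -1.2 0 1.2 230; 0 0 40 -1.2 0 1.4 230; 0 0 48 -1.2 0 1.6 230; 0 0 56 -1.2 0 1.7 230; 0 0 64 -1.2 0 1.8 230")

```text
clock: 8.0
eef_pos: [523.9, -17.6, 206.3]
tcp_rot: [-3.141, -0.001, -1.945]
contact_force: [0.7, -5.9, -0.8]
opening: 0.179
grasp_force: 40.5
```

>>> step_arm(plan="0 0 0 0 0 0 230; 0 0 0 0 0 0 230")

```text
clock: 8.2
eef_pos: [523.9, -17.6, 206.3]
tcp_rot: [-3.141, -0.001, -1.951]
contact_force: [0.7, -5.7, -1.6]
opening: 0.178
grasp_force: 40.5
```

Run:
```python
from h import *
s=r.sense();print(s["qpos"].round(3),s["wrist_torque"].round(2),s["contact_force"].round(1),s["tcp_rot"])
im,d,c=cloud("wrist"); cv2.imwrite("pics/wrist4.png",im[:,:,::-1]); np.savez("wrist4.npz",im=im,d=d,**{k:np.array(v) for k,v in c.items()})
```

```text
[-3.600e-02  2.400e-01  1.887e+00 -1.000e-03  1.014e+00 -2.796e+00] [-0.98 -0.15  0.1 ] [ 0.7 -5.7 -1.6] [-3.14086740e+00 -9.59703662e-04 -1.95094806e+00]
```

View pics/wrist4.png

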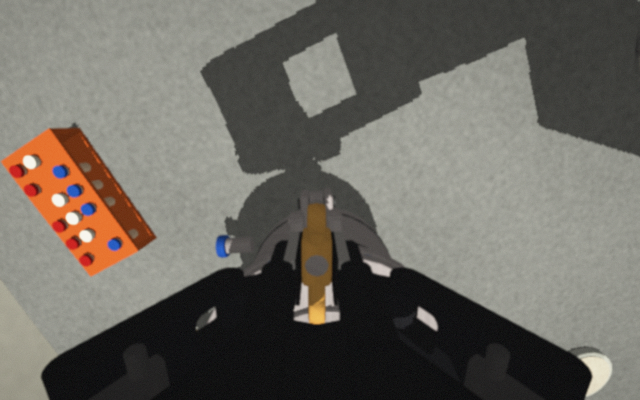

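The total turn is 286°, a rise of about 3.18 mm, so the washer should be 4.6–5.1 mm above the design seat. The wings now point outwards; in the picture the nut is at (317,262) and still aligned in the jaws. I'll release it, go behind the inner wing with the fingers shut, and push lightly outwards.

>>> step_arm(plan="0 0 0 0 0 0 180; 0 0 0 0 0 0 140; 0 0 0 0 0 0 120; 0 0 0 0 0 0 120; 0 0 0 0 0 15 120; 0 0 0 0 0 30 120; 0 0 0 0 0 44 120; 0 0 0 0 0 50 120")

```text
clock: 9.05
eef_pos: [524.3, -16.9, 257.9]
tcp_rot: [-3.14, 0.001, -1.951]
contact_force: [-0.7, -0.3, -0.6]
opening: 0.53
grasp_force: 0.0
```

>>> step_arm(plan="0 0 0 5 15 0 160; 0 0 0 10 32 0 200; 0 0 0 15 48 0 240; 0 0 0 15 48 0 255; 0 0 0 15 48 0 255; 0 0 0 15 48 0 255")

```text
clock: 9.65
eef_pos: [538.5, 30.9, 256.2]
tcp_rot: [3.141, -0.0, -1.95]
contact_force: [-0.1, 0.4, -0.2]
opening: -0.001
grasp_force: 0.0
```

Run:
```python
from h import *
s=r.sense();print(s["qpos"].round(3),s["eef_pos"].round(1),s["contact_force"].round(1),s["opening"])
im,d,c=cloud("wrist"); cv2.imwrite("pics/wrist5.png",im[:,:,::-1]); np.savez("wrist5.npz",im=im,d=d,**{k:np.array(v) for k,v in c.items()})
```

```text
[ 0.055  0.209  1.805 -0.     1.128 -2.707] [538.5  30.9 256.2] [-0.1  0.4 -0.2] -0.0009996295103794383
```

View pics/wrist5.png

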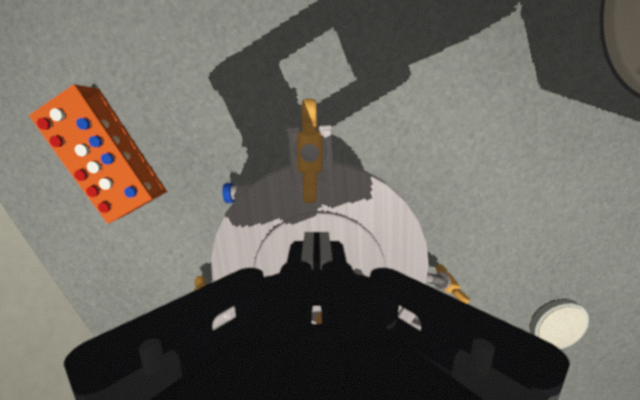

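The shut fingers are at (317,240), behind the inner wing, whose end is at (310,200). I'll lower them and feel outwards slowly.

>>> step_arm(plan="0 0 0 0 0 -15 255; 0 0 0 0 0 -30 255; 0 0 0 0 0 -42 255; 0 0 0 0 0 -50 255; 0 0 0 -1 -3 -50 255; 0 0 0 -1.5 -5 -50 255; 0 0 0 -1.5 -5 -50 255")

```text
clock: 10.4
eef_pos: [537.6, 25.7, 207.1]
tcp_rot: [-3.141, 0.0, -1.951]
contact_force: [-0.1, 0.3, -0.3]
opening: 0.0
grasp_force: 0.0
```

>>> step_arm(plan="0 0 0 -0.6 -2 0 255; 0 0 0 -1.2 -4 0 255; 0 0 0 -1.8 -6 0 255; 0 0 0 -2.1 -7 0 255; 0 0 0 -2.1 -7 0 255")

```text
clock: 10.9
eef_pos: [535.1, 18.8, 206.5]
tcp_rot: [-3.142, -0.0, -1.951]
contact_force: [0.1, -0.5, 0.0]
opening: 0.003
grasp_force: 0.0
```

>>> step_arm(plan="0 0 0 -0.3 -1 0 255; 0 0 0 -0.6 -2 0 255; 0 0 0 -0.9 -3 0 255; 0 0 0 -0.9 -3 0 255")

```text
clock: 11.3
eef_pos: [534.2, 15.9, 206.4]
tcp_rot: [3.141, -0.0, -1.951]
contact_force: [-0.3, 0.4, -0.1]
opening: 0.004
grasp_force: 0.0
```

>>> step_arm(plan="0 0 0 -0.6 -2 0 255; 0 0 0 -1.2 -4 0 255; 0 0 0 -1.5 -5 0 255; 0 0 0 -1.5 -5 0 255")

```text
clock: 11.7
eef_pos: [532.7, 10.8, 206.4]
tcp_rot: [3.141, -0.0, -1.951]
contact_force: [0.5, 1.4, -0.2]
opening: -0.001
grasp_force: 0.0
```

Run:
```python
from h import *
s=r.sense();print(s["eef_pos"].round(1),s["contact_force"].round(1))
im,d,c=cloud("wrist"); cv2.imwrite("pics/wrist6.png",im[:,:,::-1]); np.savez("wrist6.npz",im=im,d=d,**{k:np.array(v) for k,v in c.items()})
```

```text
[532.7  10.8 206.4] [ 0.5  1.4 -0.2]
```

View pics/wrist6.png

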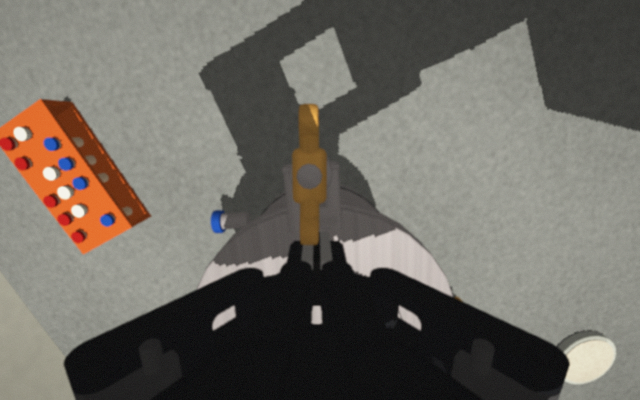

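The inner wing's end at (310,243) has just met the fingers, with a force of about 1.4 N. I'll keep pushing lightly and watch the force.

>>> step_arm(plan="0 0 0 -0.3 -1 0 255; 0 0 0 -0.6 -2 0 255; 0 0 0 -0.9 -3 0 255; 0 0 0 -1.2 -4 0 255; 0 0 0 -1.2 -4 0 255")

```text
clock: 12.25
eef_pos: [531.5, 6.9, 206.5]
tcp_rot: [3.142, -0.0, -1.951]
contact_force: [0.2, 0.1, -0.2]
opening: -0.001
grasp_force: 0.0
```

>>> step_arm(plan="0 0 0 -0.3 -1 0 255; 0 0 0 -0.6 -2 0 255; 0 0 0 -0.9 -3 0 255; 0 0 0 -0.9 -3 0 255")

```text
clock: 12.65
eef_pos: [530.6, 3.9, 206.5]
tcp_rot: [-3.142, -0.0, -1.951]
contact_force: [-0.4, -0.7, 0.7]
opening: 0.001
grasp_force: 0.0
```

>>> step_arm(plan="0 0 0 -0.3 -1 0 255; 0 0 0 -0.6 -2 0 255; 0 0 0 -0.9 -3 0 255; 0 0 0 -0.9 -3 0 255")

```text
clock: 13.05
eef_pos: [529.7, 0.9, 206.5]
tcp_rot: [3.142, -0.0, -1.951]
contact_force: [0.6, 0.4, -0.7]
opening: -0.003
grasp_force: 0.0
```

It has moved 10 mm with almost no force, well beyond the 3 mm of play, so it's free. I'll keep pushing gently.

>>> step_arm(plan="0 0 0 -0.6 -2 0 255; 0 0 0 -1.2 -4 0 255; 0 0 0 -1.8 -6 0 255; 0 0 0 -2.4 -8 0 255; 0 0 0 -3 -10 0 255; 0 0 0 -3.6 -12 0 255; 0 0 0 -4.2 -14 0 255; 0 0 0 -4.2 -14 0 255")

```text
clock: 13.85
eef_pos: [525.5, -13.3, 206.5]
tcp_rot: [3.142, -0.0, -1.951]
contact_force: [0.4, 0.2, 0.2]
opening: 0.001
grasp_force: 0.0
```

Run:
```python
from h import *
s=r.sense();print(s["eef_pos"].round(1),s["contact_force"].round(1))
im,d,c=cloud("wrist"); cv2.imwrite("pics/wrist7.png",im[:,:,::-1]); np.savez("wrist7.npz",im=im,d=d,**{k:np.array(v) for k,v in c.items()})
```

```text
[525.5 -13.3 206.5] [0.4 0.2 0.2]
```

View pics/wrist7.png

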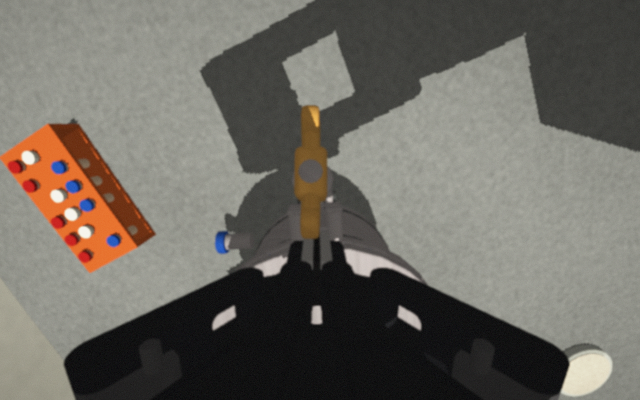

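The nut is at (311,170), beyond the lug prongs at (295–340,220), so the bolt is swinging out freely at about 0.25 rad. I'll continue.

>>> step_arm(plan="0 0 0 -0.6 -2 0 255; 0 0 0 -1.2 -4 0 255; 0 0 0 -1.8 -6 0 255; 0 0 0 -2.4 -8 0 255; 0 0 0 -3 -10 0 255; 0 0 0 -3.6 -12 0 255; 0 0 0 -4.2 -14 0 255; 0 0 0 -4.8 -16 0 255")

```text
clock: 14.7
eef_pos: [520.7, -29.2, 206.5]
tcp_rot: [-3.142, -0.0, -1.951]
contact_force: [-0.5, 0.2, -0.4]
opening: -0.004
grasp_force: 0.0
```

>>> step_arm(plan="0 0 0 -0.6 -2 0 255; 0 0 0 -1.2 -4 0 255; 0 0 0 -1.8 -6 0 255; 0 0 0 -2.4 -8 0 255; 0 0 0 -3 -10 0 255; 0 0 0 -3.6 -12 0 255; 0 0 0 -4.2 -14 0 255; 0 0 0 -4.8 -16 0 255")

```text
clock: 15.5
eef_pos: [515.9, -45.2, 206.5]
tcp_rot: [-3.142, 0.0, -1.951]
contact_force: [0.5, 0.2, 0.1]
opening: 0.006
grasp_force: 0.0
```

>>> step_arm(plan="0 0 0 0 0 0 255; 0 0 0 0 0 0 255; 0 0 0 0 0 0 255; 0 0 0 0 0 0 255; 0 0 0 0 0 0 255; 0 0 0 0 0 0 255; 0 0 0 0 0 0 255; 0 0 0 0 0 0 255")

```text
clock: 16.3
eef_pos: [516.0, -45.0, 206.5]
tcp_rot: [-3.142, 0.0, -1.951]
contact_force: [-0.8, 1.4, 0.1]
opening: -0.0
grasp_force: 0.0
```

Run:
```python
from h import *
s=r.sense();print(s["eef_pos"].round(1),s["contact_force"].round(1))
im,d,c=cloud("wrist"); s,_=r.grab_frame("side"); cv2.imwrite("pics/c8.png",np.vstack([cv2.resize(im[:,:,::-1],(480,300)),cv2.resize(s[130:280,210:450,::-1],(480,300))]))
```

```text
[516.  -45.  206.5] [-0.8  1.4  0.1]
```

View pics/c8.png

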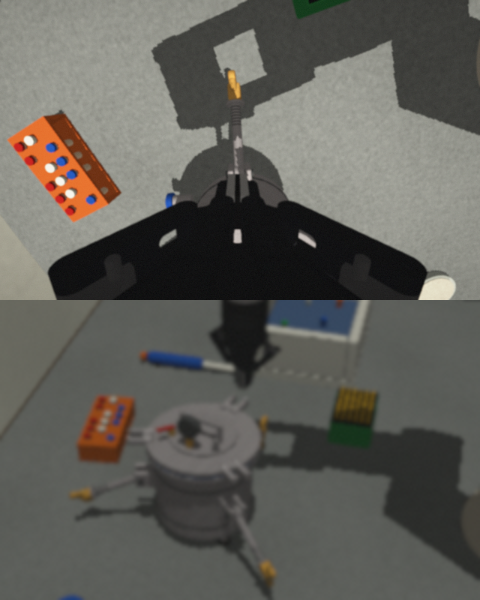

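The bolt has fallen outwards: the wrist view shows its shaft with the nut at (235,85), and the side view shows the nut low beside the pot at (263,425). I'll back the arm away and check.

>>> step_arm(plan="0 0 0 0 0 30 255; 0 0 0 0 0 70 255; 0 0 0 0 0 100 255; 0 0 0 0 0 100 255; 0 0 0 0 0 100 255; 0 0 0 0 0 100 255; 0 0 0 0 0 100 255; 0 0 0 0 0 100 255")

```text
clock: 17.2
eef_pos: [515.5, -44.9, 305.4]
tcp_rot: [3.14, -0.001, -1.951]
contact_force: [0.7, 0.9, 0.1]
opening: 0.001
grasp_force: 0.0
```

>>> step_arm(plan="0 0 0 0 0 0 255; 0 0 0 0 0 0 255; 0 0 0 0 0 0 255; 0 0 0 0 0 0 255; 0 0 0 0 0 0 255; 0 0 0 0 0 0 255; 0 0 0 0 0 0 255; 0 0 0 0 0 0 255")

```text
clock: 18.0
eef_pos: [516.0, -45.0, 306.5]
tcp_rot: [-3.142, 0.0, -1.951]
contact_force: [-0.1, 0.3, -0.2]
opening: -0.004
grasp_force: 0.0
```

Run:
```python
from h import *
s=r.sense();print(s["eef_pos"].round(1),s["contact_force"].round(1))
C=np.array([555.5,80.6]);o=np.array([-.299,-.954])
for k in range(2):
    im,d,c=cloud("wrist")
    m=cv2.inRange(cv2.cvtColor(im,cv2.COLOR_RGB2HSV),(12,110,70),(35,255,255))
    P,uv=pts(c,d,m>0); rel=P[:,:2]-C; out=rel@o; lat=rel@[o[1],-o[0]]
    g=(abs(lat)<40)&(out>60)&(out<260); print(g.sum(),np.median(out[g]),np.median(P[g,2]),P[g,2].min(),P[g,2].max(), "theta",np.arctan2(np.median(out[g])-103,np.median(P[g,2])-95))
```

```text
[516.  -45.  306.5] [-0.1  0.3 -0.2]
308 205.9059586486797 67.45087575920715 -1.1378771597106834 361.02849406861696 theta 1.832374073652234
307 205.9520484042196 67.52137798782485 -1.4978594010487427 361.09169509531785 theta 1.8316230793409845
```

```bash
python3 -c "
from rig import r
print(r.sign_off())"
```

```text
the job is handed in; nothing more can be done
None
```

I backed the wing nut off about 286° (roughly 3.2 mm), felt the bolt come free at under 2 N, and swung it out; it now hangs at rest outside its slot with the arm clear, and I handed the job in after about 18 s (no verdict came back). The final washer height of 4.6–5.1 mm above the design seat is worked out from the turn, not measured.

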